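# Collect the dried clay birds from the dryer tray

### The job

Shut the dryer's outlet gate by pushing its lever all the way over, away from the robot. Then collect the two finished clay birds from the sloping catch tray and stand them gently, upright on their bases, on the floor of the wooden tote. Leave the headless reject lying in the tray, do not upset the bird that is already in the tote, and do not disturb the other things on the table.

Things in the scene. Friction and masses are not known exactly. Their poses are not given: they have to be found in the camera images.
- dryer: White box-shaped bench dryer, fixed. Origin: table level, under the lower inner edge of its catch tray; x points into the dryer, y to its left, z up. Tray floor: starts 30 mm above origin, rises 30 deg along x; 268 mm wide; 6 mm thick lip and sides, 18 mm high. Dryer: x 34-300 mm, y +-149 mm, 245 mm high (gate and front wall overhang the tray above 60 mm, so approach square to the slope).
- lever (a joint): Angle of the gate lever: 0 leans to the robot (gate open), 1.0 leans fully over towards the dryer (dryer +x), its stop, gate shut. Starts at 0 to 0.25. Light (under 3 N at the ball), stays where left. A steel gate, 4 mm thick, sinks in front of the outlet as it turns, clear of the birds.
- lever_tip (a point): Centre of the dark ball (26 mm across) on the gate lever. Lever pivots about the dryer's y axis at dryer frame (-30, -205, 30) mm, 80 mm below the ball on a 10 mm rod; ball at (-68, -205, 100) mm when 0 and (8, -205, 100) mm at 1.0. Its grey block, 70 x 50 mm, is 33 mm high.
- bird_a: Finished clay bird, 64 mm tall, 50-100 g: flat base 36 mm across, round belly 42 mm across from 12 to 33 mm up, 25 mm ball head with short beak (-x), tail stub reaching 29 mm to +x. Origin: centre of base underside, z up through the head. Starts in the tray's row of three against the lip, standing square to the 30 deg slope, beak downhill; any of the three places, 68 mm or more apart.
- bird_b: A second finished clay bird, same as bird_a.
- reject: Headless reject in the same row: same base, belly and tail, but ends 46 mm up in a neck stump. Origin and axes as for bird_a. It stays in the tray.
- tote: Open wooden tote, fixed: 280 mm (x) by 170 mm (y) by 45 mm high, walls and floor 6 mm thick. Origin: centre of underside, z up. One finished bird (bird_c) stands near its +x end; the rest is empty.
- bird_c: Finished clay bird, same shape, already standing in the tote, 80-100 mm to +x of its centre, within 20 mm of its middle line, any yaw; leave it standing. Origin: centre of base.
- mug: Red mug, 76 mm across, 80 mm tall, with a handle. Origin under its centre.
- jar: Glass jar with steel lid, 80 mm across, 120 mm tall. Origin under its centre.
- paint_pot: Small white paint pot, 40 mm across, 45 mm tall, between dryer and tote. Origin under its centre.
- paint_pot2: Another such pot, near the robot on its right. Origin under its centre.
- brush: Flat brush, 180 mm long, 42 mm wide, 20 mm thick, lying near the robot. Origin under its middle, x along it.
Things that resemble listed ones, but are neither listed nor needed, are in the scene too. Leave any purple look-alike of the bird_b alone. What is shaped like the bird_c but black is not meant.

How it is judged:
By the outcome, as a careful person would: the job done as asked, in the order asked, and still so for the second after the job is handed in, with the robot touching nothing.
It also fails if it takes over 64 s, if anything falls off the work surface, if the arm or the gripper's body presses on something with over 40 N, if the wrist force passes 120 N, or if a joint passes its speed limit or range.

### The arm

A 6-joint arm with a two-finger parallel gripper is mounted at the origin on the work surface. World frame = base frame: x ahead of the robot, y to its left, z up, the work surface at z = 0. Lengths are in mm, angles in rad, forces in N, time in s.
With the tool pointing down it reaches from about 325 to 900 mm from the base axis. Payload 3.5 kg.
Tool frame: the origin (TCP) lies at the centre of the arm's flange, where the gripper is bolted on; the fingertips stand 173 mm ahead of it and the grasp point (between the pads) lies 155 mm ahead of it; z points along the fingers, y is the line along which they close (so a half turn about z gives the same grasp; the last joint's range is limited). The gripper opens to 85 mm and grips with 20 to 120 N. Pads are 22 mm wide; open, the fingers measure 114 mm over their backs; the gripper's body (76 mm by 85 mm) begins 54 mm behind the grasp point. The pads swing forward as they close: fully open they stand 13 mm farther back than shut.
Start: joints at [-1.218, 0.276, -0.026, 1.268, 0, 1.467], TCP at [275.101, -561.197, 404.713] pointing down, gripper open.
Joint ranges: [-3.12, 3.12], [-0.85, 1.88], [-1.08, 1.24], [-1.95, 2.15], [-1.57, 1.53], [-3.14, 3.14]. Speed limits (rad/s): [2.57, 2.57, 3.14, 3.14, 3.14, 3.14].

### API

Orientations are given as a rotation vector (axis times angle).
In Python, from rig import get_obs, vision, arm, spotter gives the robot as it stands. The module is installed in compiled form; this text tells all that it offers.
- The arm moves only by the tool arm_command, never from a script. Its argument "steps" is a list of rows, each an object of numbers: "x", "y", "z": the shift along the tool's x, y, z in mm; "ax", "ay", "az": the turn, a rotation vector about the tool's x, y, z in rad; "claw": the opening, from 0 (shut) to 1 (fully open). A call has 1 to 12 rows; each row shifts and turns the commanded pose from where the row before left it, along the tool's axes as they then stand; what a row does not reach is not made up. A row lasts 1/8 s, in which the tool goes at most 62.5 mm and 10.7 degrees, less where a joint would pass 70% of its speed; a pose out of reach is approached as far as the arm can. A call is refused whole if a number of a shift passes 62.5 or a number of a turn 0.188, either way. A call with a gripper value outside its range is refused whole. The fingers move at their own pace and stop on an object; "newtons" is the grip in N (left out, the last holds). Time passes only in rows, so rows that do not move let the fingers close. It gives the time, the measured TCP pose, the force, the opening and the grip force at its end, in the units of the state.
- get_obs(): the state, without advancing time (a new reading comes with each control period).
- vision.grab_frame(name): name is "side" or "top"; returns a dict with "image" (480x640x3 uint8, red, green, blue), "z_map" (480x640 float32, mm along the optical axis (not along the pixel's ray), 0 where there is no reading), "K" (3x3 intrinsics, pixels), "R" (3x3) and "t" (3): a world point X has camera coordinates R X + t. Camera axes: x right, y down, z forward; pixel columns grow to the right and rows downward; lengths in mm; the calibration is good to about 2 mm. A picture is of the moment at which its call begins.
- arm.finish_job(): hands the job in; it is judged then, once.
Trained networks look in a picture, given as the dict that the camera call returned (one of the last four; its "shot" number tells which), for a name from the list of things; names that differ only in an ending like _2 or _b are one class to them, and where a whole thing is asked for, a point or a joint stands for the part that bears it (a point fixed in the world has none). Each returns a list of dicts, best first, with "confidence" (0 to 1); they miss things now and then, are a little off and sometimes report something else, mostly with a low value. They report only what shows in the picture. A call takes as long as a camera call. They do not tell look-alikes from the thing itself.
- spotter.find_in(picture, query): "at" ([x, y, z] in mm, in world coordinates, good to about 4 mm: the middle of the surface that is visible of it).
- spotter.silhouettes(picture, query): "pixels" (480x640 bool, what is visible of it).
The state is a dict: "t": time; "joints": joint angles; "qd": joint speeds; "effort": joint torques, N m; "tcp_pos": TCP position; "eef_rot": TCP orientation; "force": force on the tool from outside, world axes, zero at the start; "moment": the same for the moment, N m; "width": finger opening in mm; "grip_force": force on a finger pad.
Only numpy, scipy, OpenCV 4.12 (cv2) and the standard library are available. Lean on these libraries where they do the work, as an engineer would, in place of code of your own. Each camera call takes 0.05 s, during which the arm holds its last target. There are 200 camera calls.

## Working session

There is one attempt and no reset: what is moved stays moved. The work goes in short steps, Python scripts to look and compute and a tool call to move; the robot and the scene stay as the last step left them, time stands still between calls to the robot, and variables do not carry over. Pictures are saved under pics/ and viewed, at most 10 in all, crops included, and the job is handed in when it is done.

Besides the shell and the picture viewer there is one more tool, called after "Call:" as name(argument=value, ...), one argument or row to a line, values as JSON. arm_command: Moves the arm, as the interface text tells. Its arguments: {"type":"object","properties":{"steps":{"type":"array"},"newtons":{"type":"number"}},"required":["steps"]}

```bash
mkdir -p pics; ls; cat > h.py <<'E'
import numpy as np,cv2
from rig import get_obs,vision,arm,spotter
from scipy.spatial.transform import Rotation as Ro
def pts(f):
    z=f['z_map'];v,u=np.mgrid[:480,:640];K=f['K']
    c=np.stack([(u-K[0,2])/K[0,0]*z,(v-K[1,2])/K[1,1]*z,z],-1)
    return (c-f['t'])@f['R'], z>0
def proj(f,X):
    c=f['K']@(f['R']@np.asarray(X,float)+f['t']);return c[:2]/c[2]
def save(f,n): cv2.imwrite('pics/'+n,f['image'][:,:,::-1])
E
cat > a.py <<'E'
from h import *
np.set_printoptions(precision=1,suppress=True)
o=get_obs();print({k:np.round(v,3) for k,v in o.items()})
fs={n:vision.grab_frame(n) for n in('top','side')}
for n,f in fs.items():
    save(f,n+'0.png');np.savez('/tmp/'+n+'0.npz',**f)
    print(n,f['R'].tolist() and (-f['R'].T@f['t']))
    for q in['dryer','lever','lever_tip','bird_a','reject','tote','mug','jar','paint_pot','brush']:
        for d in spotter.find_in(f,q)[:6]:
            print(n,q,round(d['confidence'],2),np.array(d['at']),proj(f,d['at']))
E
python3 a.py
```

```text
pics
{'t': np.float64(0.0), 'joints': array([-1.2,  0.3, -0. ,  1.3,  0. ,  1.5]), 'qd': array([-0., -0.,  0., -0.,  0.,  0.]), 'effort': array([  0. , -44.6,  29.5,   0. ,  -0. ,  -0. ]), 'tcp_pos': array([ 275. , -560.8,  403.6]), 'eef_rot': array([-3.1, -0.7,  0. ]), 'force': array([ 0.5, -0. ,  0.3]), 'moment': array([-0.,  0.,  0.]), 'grip_force': np.float64(0.0), 'width': np.float64(85.545)}
top [ 297.7  -17.9 1244.3]
top dryer 0.58 [689.2 189.7 237.6] [202.6 185.9]
top dryer 0.53 [575.1 -42.8 116.5] [307.9 227.6]
top dryer 0.34 [367.4  -1.4  20. ] [306.4 311.7]
top lever 0.56 [570.4 -50.9 118.9] [311.2 228.5]
top lever 0.39 [690.6 190.1 237.6] [202.4 185.4]
top lever_tip 0.57 [ 319.5 -382.5   40.6] [449.5 304.4]
top bird_a 0.86 [470.1 109.7  35.2] [259.8 280.9]
top bird_a 0.73 [690.5 -68.6  38.5] [310.6 193.7]
top bird_a 0.66 [569.  241.3  80.8] [203.5 250.8]
top bird_a 0.65 [445.7 -18.1  32.5] [307.5 281.8]
top bird_a 0.57 [ 597.2 -151.9   39.1] [345.5 220.1]
top bird_a 0.55 [ 646.2 -283.    41.4] [388.  195.6]
top reject 0.69 [581.3 165.9  80.5] [230.9 241.6]
top tote 0.41 [
[... 541 characters left out ...]
91.8 102.1  75.7] [246.7 284.7]
side bird_a 0.78 [ 645.4 -281.4   40.6] [347.6 197.7]
side bird_a 0.68 [472.5 119.8  33.9] [285.2 336.9]
side bird_a 0.58 [442.4  -3.   31.7] [339.4 307.5]
side bird_a 0.56 [ 586.9 -144.3   31.8] [330.  238.5]
side reject 0.75 [579.  175.   77.1] [221.9 309.7]
side tote 0.81 [ 549.1 -318.9   13.5] [386.6 215.4]
side mug 0.92 [343.6 341.   71.9] [239.9 468.8]
side mug 0.24 [567.9 -41.8 103.7] [305.6 242.1]
side jar 0.74 [ 781.4 -164.4   82.9] [275.2 182.9]
side jar 0.54 [344.5 340.2  69.5] [240.1 468.6]
side paint_pot 0.76 [ 321.2 -380.1   28.9] [483.7 239.9]
side paint_pot 0.61 [690.1 -64.2  32. ] [273.4 235.7]
side brush 0.86 [364.3   5.   19.4] [368.1 335.4]
```

View pics/top0.png

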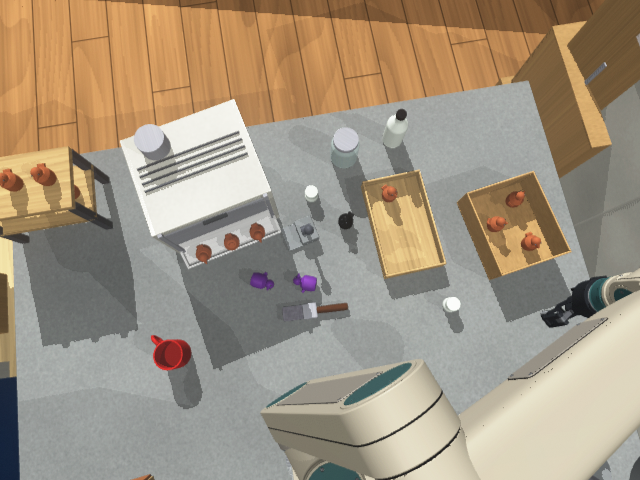

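View pics/side0.png

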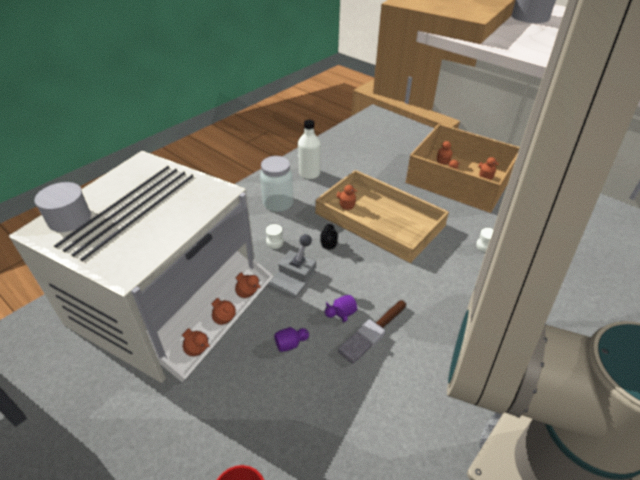

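The top view shows the dryer at upper left with the row of three birds at (203,252), (231,241) and (257,231). The lever is at about (305,232), and the tote is at (404,222) with bird_c at (389,193). The black look-alike is at (346,220), the purple ones at (262,281) and (307,283), and a decoy box sits on the right. In the side view the row is at (196,342), (222,310) and (247,285), and the lever ball at (305,240).

```bash
cat > b.py <<'E'
from h import *
np.set_printoptions(precision=1,suppress=True)
f=dict(np.load('/tmp/top0.npz'));s=dict(np.load('/tmp/side0.npz'))
P,ok=pts(f);S,oks=pts(s)
def rect(m,n):
    p=P[m][:,:2].astype(np.float32);r=cv2.minAreaRect(p);print(n,len(p),r,cv2.boxPoints(r).tolist());return r
v,u=np.mgrid[:480,:640]
for nm,(Q,o) in {'top':(P,ok),'side':(S,oks)}.items():
    m=o&(abs(Q[...,2]-245)<6)&(Q[...,1]>30)&(Q[...,0]>500)&(Q[...,0]<1050)&(Q[...,1]<450)
    m=cv2.morphologyEx(m.astype(np.uint8),cv2.MORPH_OPEN,np.ones((3,3)))>0
    p=Q[m][:,:2].astype(np.float32);r=cv2.minAreaRect(p);print(nm,'dryertop',len(p),r,cv2.boxPoints(r).tolist(), np.median(Q[m][:,2]))
    m=o&(abs(Q[...,2]-45)<4)&(Q[...,1]<-160)&(Q[...,1]>-400)&(Q[...,0]>380)&(Q[...,0]<720)
    n,l,st,_=cv2.connectedComponentsWithStats(m.astype(np.uint8),connectivity=8)
    for i in range(1,n):
        if st[i,4]>60:
            p=Q[l==i][:,:2].astype(np.float32);r=cv2.minAreaRect(p);print(nm,'tote',len(p),r,cv2.boxPoints(r).tolist())
E
python3 b.py
python3 - <<'E'
import cv2
a=cv2.imread('pics/top0.png')[180:320,170:330];b=cv2.imread('pics/side0.png')[220:380,150:350]
a=cv2.resize(a,None,fx=2.5,fy=2.5,interpolation=2);b=cv2.resize(b,(400,320),interpolation=2)
import numpy as np
c=np.zeros((350,800,3),np.uint8);c[:350,:400]=a[:350,:400];c[:320,400:]=b;cv2.imwrite('pics/crop0.png',c)
E
```

```text
top dryertop 1568 ((753.6533203125, 199.9258575439453), (234.02667236328125, 282.6134338378906), 12.260270118713379) [[609.3018188476562, 313.16168212890625], [669.3156127929688, 36.993804931640625], [898.0048217773438, 86.69003295898438], [837.9910278320312, 362.85791015625]] 241.55920111372689
top tote 340 ((589.7969360351562, -307.4027404785156), (232.08050537109375, 170.5111083984375), 2.4881649017333984) [[470.1649169921875, -227.26522827148438], [477.5672607421875, -397.6155700683594], [709.428955078125, -387.5402526855469], [702.026611328125, -217.18991088867188]]
top tote 66 ((655.7528076171875, -282.6807861328125), (47.094974517822266, 23.704364776611328), 18.108150482177734) [[629.6878051757812, -278.7344665527344], [637.0553588867188, -301.2648010253906], [681.8178100585938, -286.6271057128906], [674.4502563476562, -264.0967712402344]]
top tote 79 ((457.7356262207031, -392.6562805175781), (31.67156982421875, 77.07689666748047), 68.05655670166016) [[416.07147216796875, -392.9433288574219], [487.56439208984375, -421.7463073730469], [499.3997802734375, -392.3692321777344], [4
[... 188 characters left out ...]
80126953125], [638.916259765625, 30.604774475097656], [900.037109375, 85.72683715820312], [838.5328369140625, 377.08087158203125]] 240.38320941920918
side tote 801 ((561.6502685546875, -306.989501953125), (281.69134521484375, 176.6367645263672), 2.0006022453308105) [[417.8072509765625, -223.64186096191406], [423.9736328125, -400.1709899902344], [705.4932861328125, -390.337158203125], [699.326904296875, -213.80801391601562]]
side tote 73 ((648.4760131835938, -285.7868957519531), (36.541954040527344, 31.00172996520996), 28.73585319519043) [[625.0028076171875, -280.9792175292969], [639.9075927734375, -308.1629333496094], [671.94921875, -290.5945739746094], [657.04443359375, -263.4108581542969]]
```

View pics/crop0.png

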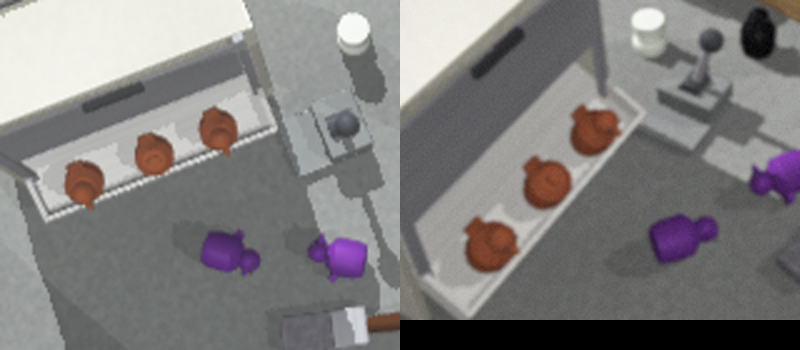

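```bash
cat >> h.py <<'E'
a=np.radians(11.92);D=Ro.from_euler('z',a).as_matrix();DO=np.array([738.7,203.8,0])-D@[167,0,0]
def toD(X): return (np.asarray(X)-DO)@D
def toW(X): return D@np.asarray(X,float)+DO
def rows(p,R):
    "turn (tool frame) first, then shift in the new tool axes"
    o=get_obs();R0=Ro.from_rotvec(o['eef_rot'])
    R1=Ro.from_matrix(R);print('turn',np.round((R0.inv()*R1).as_rotvec(),3),'shift',np.round(R1.inv().apply(np.asarray(p)-o['tcp_pos']),1))
E
cat > c.py <<'E'
from h import *
np.set_printoptions(precision=1,suppress=True)
o=get_obs();print(Ro.from_rotvec(o['eef_rot']).as_matrix(),DO)
for n in('top','side'):
    f=vision.grab_frame(n);P,ok=pts(f);c=-f['R'].T@f['t']
    for q in('bird_a','reject','lever_tip'):
        for d in spotter.silhouettes(f,q):
            m=d['pixels']&ok
            m=cv2.erode(m.astype(np.uint8),np.ones((2,2)))>0
            if m.sum()<5: continue
            X=toD(P[m]);print(n,q,round(d['confidence'],2),m.sum(),'med',np.median(X,0),'lo',np.percentile(X,3,0),'hi',np.percentile(X,97,0))
    # dark ball: points near lever, z>80
    X=toD(P[ok]);k=X[(abs(X[:,1]+205)<25)&(X[:,0]>-100)&(X[:,0]<40)&(X[:,2]>82)]
    if len(k): print(n,'ball',len(k),k.mean(0),k.min(0),k.max(0))
    # tray lip top: z 30..55
    k=X[(X[:,0]>-15)&(X[:,0]<4)&(abs(X[:,1])<160)&(X[:,2]>25)&(X[:,2]<60)]
    print('lip',len(k),np.percentile(k,[1,50,99],axis=0))
E
python3 c.py
```

```text
[[ 0.9  0.4  0. ]
 [ 0.4 -0.9 -0. ]
 [ 0.   0.  -1. ]] [575.3 169.3   0. ]
top bird_a 0.67 128 med [ -50.8 -319.8   41.2] lo [ -62.1 -340.2   29.4] hi [ -35.5 -304.9   64.1]
top bird_a 0.64 267 med [-118.2  -42.7   34. ] lo [-141.   -64.4   -0.7] hi [-96.  -17.4  42.8]
top bird_a 0.58 164 med [  4.  -79.3  82.9] lo [-15.9 -93.4  69.7] hi [ 23.9 -63.4  97.1]
top bird_a 0.53 205 med [ 5.4 71.6 80.5] lo [-17.5  57.4  58.7] hi [26.5 88.2 96.8]
top bird_a 0.46 206 med [ -22.5 -460.4   44. ] lo [ -36.6 -482.     6.6] hi [   4.7 -447.    69.1]
top reject 0.75 181 med [ 5.1 -6.  76.2] lo [-10.3 -21.9  62.4] hi [23.6 10.6 83.8]
top lever_tip 0.64 70 med [ -50.5 -207.8  114.8] lo [ -59.2 -218.9   39.7] hi [ -40.7 -197.9  120.6]
top ball 78 [ -49.  -207.4  114.1] [ -60.1 -219.9  104.9] [ -35.5 -195.   121.9]
lip 321 [[ -11.3 -137.7   27.6]
 [  -6.    11.9   42.7]
 [   3.8  132.4   59.1]]
side bird_a 0.93 559 med [-1.4 86.4 79.6] lo [-20.7  69.7  47.8] hi [22.2 99.  96.1]
side bird_a 0.86 300 med [ -27.1 -453.2   40.7] lo [ -40.3 -469.1   11.6] hi [  -4.7 -443.5   67.7]
side bird_a 0.78 363 med [ -52.9 -306.7   34. ] lo [ -65.6 -364.8    0.8] hi [ -32.2 -297.6   63. ]
side bird_a 0.77 445 med [ -0.7 -67.3  77.3] lo [-19.1 -81.6  46.8] hi [ 22.2 -56.2  96.3]
side bird_a 0.71 452 med [-172.8 -141.9   32.6] lo [-191.8 -164.5   16.8] hi [-148.1 -120.9   42.8]
side bird_a 0.66 508 med [-121.2  -27.1   33.4] lo [-141.7  -56.1   18.3] hi [-99.5  -7.7  42.3]
side ball 142 [ -52.  -201.3  109.8] [ -63.5 -216.8   82. ] [ -39.4 -192.1  121.9]
lip 759 [[ -13.1 -136.5   28.8]
 [  -8.4   22.8   43.9]
 [   3.9  135.8   59. ]]
```

```bash
python3 - <<'E'
from h import *
RD=D@np.diag([1,-1,-1.]);rows(toW([-105,-205,265]),RD)
E
```

```text
turn [-0.    -0.     0.248] shift [ 339.6 -447.7  139.7]
```

Call:
arm_command(
  steps=[
    {"az": 0.124, "claw": 0},
    {"az": 0.124, "claw": 0},
    {"x": 34, "y": -44.8},
    {"x": 34, "y": -44.8},
    {"x": 34, "y": -44.8},
    {"x": 34, "y": -44.8},
    {"x": 34, "y": -44.8},
    {"x": 34, "y": -44.8},
    {"x": 34, "y": -44.8},
    {"x": 34, "y": -44.8},
    {"x": 34, "y": -44.8},
    {"x": 34, "y": -44.8},
  ],
  newtons=30,
)

```text
schema error: expected keys x, y, z, ax, ay, az, claw
```

```bash
python3 - <<'E'
from h import *
RD=D@np.diag([1,-1,-1.]);rows(toW([-105,-205,265]),RD);print(get_obs()['t'],get_obs()['joints'])
E
```

```text
turn [-0.    -0.     0.248] shift [ 339.6 -447.7  139.7]
1.5 [-1.21839337e+00  2.76395252e-01 -2.63923353e-02  1.26801234e+00
  4.18564402e-05  1.46737231e+00]
```

Call:
arm_command(
  steps=[
    {"x": 0, "y": 0, "z": 0, "ax": 0, "ay": 0, "az": 0.124, "claw": 0},
    {"x": 0, "y": 0, "z": 0, "ax": 0, "ay": 0, "az": 0.124, "claw": 0},
    {"x": 34, "y": -44.8, "z": 0, "ax": 0, "ay": 0, "az": 0, "claw": 0},
    {"x": 34, "y": -44.8, "z": 0, "ax": 0, "ay": 0, "az": 0, "claw": 0},
    {"x": 34, "y": -44.8, "z": 0, "ax": 0, "ay": 0, "az": 0, "claw": 0},
    {"x": 34, "y": -44.8, "z": 0, "ax": 0, "ay": 0, "az": 0, "claw": 0},
    {"x": 34, "y": -44.8, "z": 0, "ax": 0, "ay": 0, "az": 0, "claw": 0},
    {"x": 34, "y": -44.8, "z": 0, "ax": 0, "ay": 0, "az": 0, "claw": 0},
    {"x": 34, "y": -44.8, "z": 0, "ax": 0, "ay": 0, "az": 0, "claw": 0},
    {"x": 34, "y": -44.8, "z": 0, "ax": 0, "ay": 0, "az": 0, "claw": 0},
    {"x": 34, "y": -44.8, "z": 0, "ax": 0, "ay": 0, "az": 0, "claw": 0},
    {"x": 34, "y": -44.8, "z": 0, "ax": 0, "ay": 0, "az": 0, "claw": 0},
  ],
  newtons=30,
)

```text
t: 3.0
tcp_pos: [515.9, -50.9, 405.0]
eef_rot: [3.124, 0.326, 0.001]
force: [0.6, -0.7, -0.1]
width: -0.1
grip_force: 0.0
```

```bash
python3 - <<'E'
from h import *
RD=D@np.diag([1,-1,-1.]);rows(toW([-105,-205,265]),RD);print(get_obs()['t'],get_obs()['joints'])
E
```

```text
turn [ 0.001 -0.001 -0.   ] shift [ -1.4   1.8 140. ]
3.0 [-2.23047953e-01  8.70918834e-02 -2.54947173e-01  1.22775859e+00
 -1.18025776e-04  2.71074617e+00]
```

Call:
arm_command(
  steps=[
    {"x": 0, "y": 0, "z": 46.7, "ax": 0, "ay": 0, "az": 0, "claw": 0},
    {"x": 0, "y": 0, "z": 46.7, "ax": 0, "ay": 0, "az": 0, "claw": 0},
    {"x": 0, "y": 0, "z": 46.7, "ax": 0, "ay": 0, "az": 0, "claw": 0},
    {"x": 11, "y": 0, "z": 0, "ax": 0, "ay": 0, "az": 0, "claw": 0},
    {"x": 11, "y": 0, "z": 0, "ax": 0, "ay": 0, "az": 0, "claw": 0},
    {"x": 11, "y": 0, "z": 0, "ax": 0, "ay": 0, "az": 0, "claw": 0},
    {"x": 11, "y": 0, "z": 0, "ax": 0, "ay": 0, "az": 0, "claw": 0},
    {"x": 11, "y": 0, "z": 0, "ax": 0, "ay": 0, "az": 0, "claw": 0},
    {"x": 11, "y": 0, "z": 0, "ax": 0, "ay": 0, "az": 0, "claw": 0},
    {"x": 10, "y": 0, "z": 0, "ax": 0, "ay": 0, "az": 0, "claw": 0},
    {"x": 8, "y": 0, "z": 0, "ax": 0, "ay": 0, "az": 0, "claw": 0},
    {"x": 0, "y": 0, "z": 0, "ax": 0, "ay": 0, "az": 0, "claw": 0},
  ],
)

```text
t: 4.5
tcp_pos: [598.2, -35.3, 264.5]
eef_rot: [-3.125, -0.326, -0.001]
force: [-0.3, -0.4, -0.1]
width: -0.1
grip_force: 0.0
```

```bash
cat > l.py <<'E'
from h import *
import sys
np.set_printoptions(precision=1,suppress=True)
f=vision.grab_frame('side');save(f,sys.argv[1]);P,ok=pts(f);X=toD(P[ok])
print(toD(get_obs()['tcp_pos']))
im=f['image'][ok].astype(int)
k=(abs(X[:,1]+205)<25)&(X[:,0]>-100)&(X[:,0]<40)&(X[:,2]>75)&(X[:,2]<130)
for d in spotter.silhouettes(f,'lever_tip')[:2]:
    Y=toD(P[d['pixels']&ok]);print(round(d['confidence'],2),Y.mean(0),Y.min(0),Y.max(0))
print(k.sum(),X[k].min(0),X[k].max(0))
b=f['image'][180:300,240:400,::-1];cv2.imwrite('pics/c'+sys.argv[1],cv2.resize(b,None,fx=4,fy=4,interpolation=2))
E
python3 l.py lev1.png
```

```text
[ -20.2 -204.8  264.5]
0.23 [ 4.1  3.9 71.5] [-14.5 -28.4  29.4] [41.5 19.4 86.4]
210 [ -33.7 -217.    75. ] [  11.5 -188.4  129.9]
```

View pics/clev1.png

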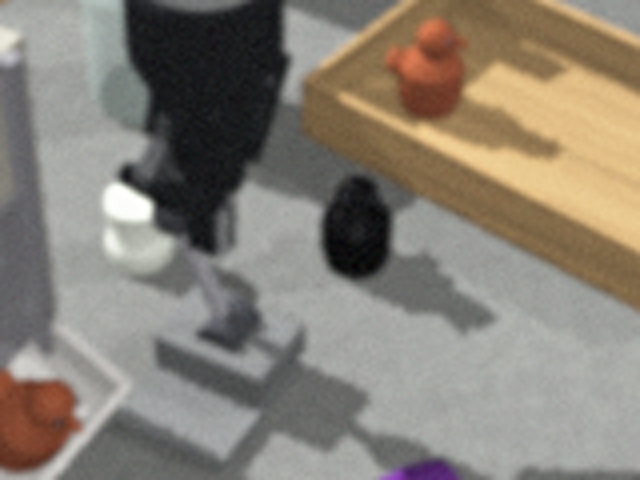

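The crop shows the ball ahead of the closed fingers at about (170,210) and the lever leaning towards the dryer. I'll keep pushing until it meets the stop.

Call:
arm_command(
  steps=[
    {"x": 3, "y": 0, "z": 0, "ax": 0, "ay": 0, "az": 0, "claw": 0},
    {"x": 3, "y": 0, "z": 0, "ax": 0, "ay": 0, "az": 0, "claw": 0},
    {"x": 0, "y": 0, "z": 0, "ax": 0, "ay": 0, "az": 0, "claw": 0},
  ],
)

```text
t: 4.97
tcp_pos: [603.6, -34.1, 264.7]
eef_rot: [-3.125, -0.326, -0.0]
force: [-0.1, 0.2, 0.2]
width: -0.1
grip_force: 0.0
```

Call:
arm_command(
  steps=[
    {"x": 2, "y": 0, "z": 0, "ax": 0, "ay": 0, "az": 0, "claw": 0},
    {"x": 0, "y": 0, "z": 0, "ax": 0, "ay": 0, "az": 0, "claw": 0},
  ],
)

```text
t: 5.22
tcp_pos: [605.5, -33.7, 264.6]
eef_rot: [-3.125, -0.326, -0.0]
force: [0.3, 0.5, 0.2]
width: -0.0
grip_force: 0.0
```

Call:
arm_command(
  steps=[
    {"x": 2, "y": 0, "z": 0, "ax": 0, "ay": 0, "az": 0, "claw": 0},
    {"x": 2, "y": 0, "z": 0, "ax": 0, "ay": 0, "az": 0, "claw": 0},
    {"x": 0, "y": 0, "z": 0, "ax": 0, "ay": 0, "az": 0, "claw": 0},
  ],
)

```text
t: 5.6
tcp_pos: [607.5, -33.1, 264.4]
eef_rot: [3.124, 0.325, -0.009]
force: [-6.5, -2.1, 5.5]
width: 0.2
grip_force: 3.6
```

```bash
python3 l.py lev2.png
```

```text
[ -10.3 -204.7  264.4]
0.59 [  -5.3 -200.8   77.6] [ -26.2 -209.9   41.1] [  19.1 -192.1  110.2]
209 [ -25.4 -211.6   75.3] [  20.2 -188.   129.1]
```

View pics/clev2.png

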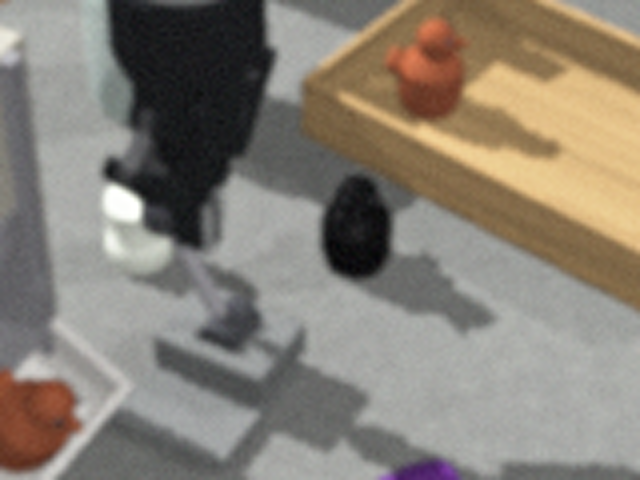

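Force rose to 7 N at ball x≈+12 in the dryer frame, so the lever is at its stop (ball at about (160,205)). Now I'll back off, rise and half-turn the wrist.

Call:
arm_command(
  steps=[
    {"x": -30, "y": 0, "z": 0, "ax": 0, "ay": 0, "az": 0, "claw": 0},
    {"x": -40, "y": 0, "z": 0, "ax": 0, "ay": 0, "az": 0, "claw": 0},
    {"x": 0, "y": 0, "z": -50, "ax": 0, "ay": 0, "az": 0, "claw": 0},
    {"x": 0, "y": 0, "z": -50, "ax": 0, "ay": 0, "az": -0.185, "claw": 0.65},
    {"x": 0, "y": 0, "z": -40, "ax": 0, "ay": 0, "az": -0.185, "claw": 0.65},
    {"x": 0, "y": 0, "z": 0, "ax": 0, "ay": 0, "az": -0.185, "claw": 0.65},
    {"x": 0, "y": 0, "z": 0, "ax": 0, "ay": 0, "az": -0.185, "claw": 0.65},
    {"x": 0, "y": 0, "z": 0, "ax": 0, "ay": 0, "az": -0.185, "claw": 0.65},
    {"x": 0, "y": 0, "z": 0, "ax": 0, "ay": 0, "az": -0.185, "claw": 0.65},
    {"x": 0, "y": 0, "z": 0, "ax": 0, "ay": 0, "az": -0.185, "claw": 0.65},
    {"x": 0, "y": 0, "z": 0, "ax": 0, "ay": 0, "az": -0.185, "claw": 0.65},
    {"x": 0, "y": 0, "z": 0, "ax": 0, "ay": 0, "az": -0.185, "claw": 0.65},
  ],
)

```text
t: 7.2
tcp_pos: [541.1, -47.3, 404.9]
eef_rot: [1.854, 2.535, 0.001]
force: [0.2, 0.7, -0.6]
width: 55.6
grip_force: 0.0
```

Call:
arm_command(
  steps=[
    {"x": 0, "y": 0, "z": 0, "ax": 0, "ay": 0, "az": -0.185, "claw": 0.65},
    {"x": 0, "y": 0, "z": 0, "ax": 0, "ay": 0, "az": -0.185, "claw": 0.65},
    {"x": 0, "y": 0, "z": 0, "ax": 0, "ay": 0, "az": -0.185, "claw": 0.65},
    {"x": 0, "y": 0, "z": 0, "ax": 0, "ay": 0, "az": -0.185, "claw": 0.65},
    {"x": 0, "y": 0, "z": 0, "ax": 0, "ay": 0, "az": -0.185, "claw": 0.65},
    {"x": 0, "y": 0, "z": 0, "ax": 0, "ay": 0, "az": -0.185, "claw": 0.65},
    {"x": 0, "y": 0, "z": 0, "ax": 0, "ay": 0, "az": -0.185, "claw": 0.65},
    {"x": 0, "y": 0, "z": 0, "ax": 0, "ay": 0, "az": -0.181, "claw": 0.65},
  ],
)

```text
t: 8.2
tcp_pos: [541.1, -47.3, 404.8]
eef_rot: [-0.334, 3.123, 0.0]
force: [-0.2, -0.1, -0.8]
width: 55.4
grip_force: 0.0
```

```bash
python3 l.py lev3.png; cat >> h.py <<'E'
c,s_=np.cos(np.pi/6),.5
# tool axes in dryer frame (flipped): z down the slope normal, y = dryer y, x = downhill
RS=D@np.array([[-c,0,s_],[0,1,0],[-s_,0,-c]])
RV=D@np.diag([-1,1,-1.])
def slope(y,h,s=21,L=155): # TCP so that grasp point is h up the bird axis
    p=np.array([s*c,y,30+s*s_]); n=np.array([-s_,0,c]); return toW(p+n*(h+L))
E
python3 - <<'E'
from h import *
o=get_obs();print(np.linalg.det(RS),o['joints'],o['width'],o['t'])
rows(slope(79,150),RS); rows(slope(79,27),RS)
E
```

```text
[ -78.2 -204.9  404.9]
0.48 [  -0.8 -202.6   88.2] [ -24.8 -290.4    1.5] [  55.4 -192.8  114.6]
156 [  -9.9 -214.2   75.5] [  20.3 -192.8  114.6]
1.0 [-2.06296438e-01  1.31298988e-01 -2.05500668e-01  1.23299890e+00
  3.05531982e-04 -4.13314119e-01] 55.76206066518006 8.3
turn [-0.    -0.523 -0.001] shift [ 98.7 283.9  58.7]
turn [-0.    -0.523 -0.001] shift [ 98.7 283.9 181.7]
```

Call:
arm_command(
  steps=[
    {"x": 0, "y": 0, "z": 0, "ax": 0, "ay": -0.1743, "az": 0, "claw": 0.65},
    {"x": 0, "y": 0, "z": 0, "ax": 0, "ay": -0.1743, "az": 0, "claw": 0.65},
    {"x": 0, "y": 0, "z": 0, "ax": 0, "ay": -0.1743, "az": 0, "claw": 0.65},
    {"x": 50, "y": 0, "z": 0, "ax": 0, "ay": 0, "az": 0, "claw": 0.65},
    {"x": 49, "y": 28, "z": 0, "ax": 0, "ay": 0, "az": 0, "claw": 0.65},
    {"x": 0, "y": 51, "z": 12, "ax": 0, "ay": 0, "az": 0, "claw": 0.65},
    {"x": 0, "y": 51, "z": 12, "ax": 0, "ay": 0, "az": 0, "claw": 0.65},
    {"x": 0, "y": 51, "z": 12, "ax": 0, "ay": 0, "az": 0, "claw": 0.65},
    {"x": 0, "y": 51, "z": 12, "ax": 0, "ay": 0, "az": 0, "claw": 0.65},
    {"x": 0, "y": 52, "z": 10, "ax": 0, "ay": 0, "az": 0, "claw": 0.65},
    {"x": 0, "y": 0, "z": 0, "ax": 0, "ay": 0, "az": 0, "claw": 0.65},
  ],
)

```text
t: 9.68
tcp_pos: [425.9, 221.9, 304.5]
eef_rot: [-0.275, 2.607, 0.076]
force: [-0.2, 0.0, -1.9]
width: 55.7
grip_force: 0.0
```

```bash
cat > m.py <<'E'
from h import *
import sys
np.set_printoptions(precision=1,suppress=True)
rows(slope(float(sys.argv[1]),27),RS);print(get_obs()['joints'])
f=vision.grab_frame('side');save(f,sys.argv[2]);P,ok=pts(f)
b=f['image'][200:400,130:330,::-1];cv2.imwrite('pics/c'+sys.argv[2],cv2.resize(b,None,fx=3,fy=3,interpolation=2))
for f in(f,vision.grab_frame('top')):
  P,ok=pts(f)
  for d in spotter.silhouettes(f,'bird_a'):
    Y=toD(P[d['pixels']&ok])
    if abs(np.median(Y[:,0]))<25: print(round(d['confidence'],2),len(Y),np.median(Y,0),np.percentile(Y,3,0),np.percentile(Y,97,0))
E
python3 m.py 79 b1.png
```

```text
turn [ 0. -0.  0.] shift [ -0.9  -3.4 123.4]
[ 0.4 -0.1 -0.7  0.4 -0.1  0.1]
0.57 360 [ 6.4 90.8 72.7] [-68.6  70.9  47.1] [ 27.6 138.3 197.9]
0.7 214 [  5.8 -78.9  81.1] [-17.1 -95.7  63.7] [ 28.3 -61.1  96.4]
0.66 204 [ 6.  71.8 81.1] [-17.   57.2  59.9] [27.5 89.4 97.5]
0.54 196 [ -22.2 -459.9   43.2] [ -36.  -475.7   23.2] [   3.8 -446.3   70.4]
```

View pics/cb1.png

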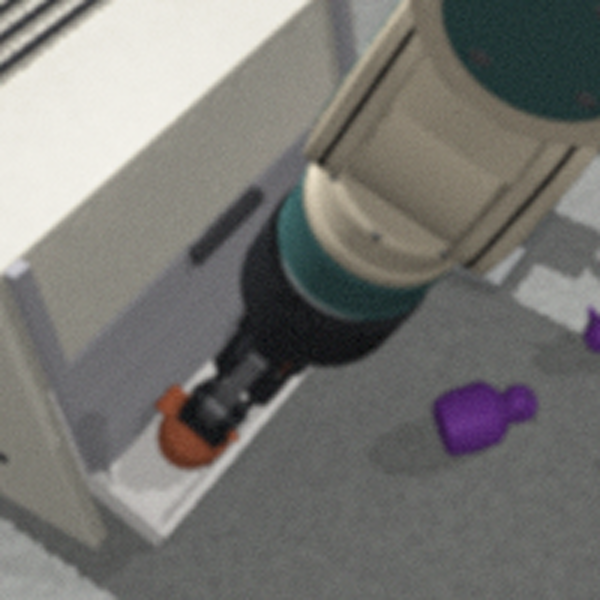

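The crop shows the gripper lined up square to the slope over the left bird, which is at about (190,430) with its belly between the fingers. I'll descend and grasp.

Call:
arm_command(
  steps=[
    {"x": -1, "y": -5.5, "z": 0, "ax": 0, "ay": 0, "az": 0, "claw": 0.65},
    {"x": 0, "y": 0, "z": 40, "ax": 0, "ay": 0, "az": 0, "claw": 0.65},
    {"x": 0, "y": 0, "z": 40, "ax": 0, "ay": 0, "az": 0, "claw": 0.65},
    {"x": 0, "y": 0, "z": 20, "ax": 0, "ay": 0, "az": 0, "claw": 0.65},
    {"x": 0, "y": 0, "z": 13, "ax": 0, "ay": 0, "az": 0, "claw": 0.65},
    {"x": 0, "y": 0, "z": 10, "ax": 0, "ay": 0, "az": 0, "claw": 0.65},
    {"x": 0, "y": 0, "z": 0, "ax": 0, "ay": 0, "az": 0, "claw": 0.65},
  ],
)

```text
t: 10.75
tcp_pos: [489.1, 226.0, 198.8]
eef_rot: [-0.27, 2.607, 0.072]
force: [-0.0, 0.3, 0.1]
width: 55.7
grip_force: 0.0
```

Call:
arm_command(
  steps=[
    {"x": 0, "y": 0, "z": 0, "ax": 0, "ay": 0, "az": 0, "claw": 0.55},
    {"x": 0, "y": 0, "z": 0, "ax": 0, "ay": 0, "az": 0, "claw": 0.4},
    {"x": 0, "y": 0, "z": 0, "ax": 0, "ay": 0, "az": 0, "claw": 0.3},
    {"x": 0, "y": 0, "z": 0, "ax": 0, "ay": 0, "az": 0, "claw": 0.3},
    {"x": 0, "y": 0, "z": 0, "ax": 0, "ay": 0, "az": 0, "claw": 0.3},
  ],
  newtons=25,
)

```text
t: 11.38
tcp_pos: [488.9, 226.6, 199.8]
eef_rot: [-0.271, 2.605, 0.073]
force: [-3.9, -0.8, 6.2]
width: 40.7
grip_force: 25.3
```

Call:
arm_command(
  steps=[
    {"x": 0, "y": 0, "z": -10, "ax": 0, "ay": 0, "az": 0, "claw": 0.3},
    {"x": 0, "y": 0, "z": -30, "ax": 0, "ay": 0, "az": 0, "claw": 0.3},
    {"x": 0, "y": 0, "z": -40, "ax": 0, "ay": 0, "az": 0, "claw": 0.3},
    {"x": 0, "y": 0, "z": -40, "ax": 0, "ay": 0, "az": 0, "claw": 0.3},
    {"x": 0, "y": 0, "z": -30, "ax": 0, "ay": 0, "az": 0, "claw": 0.3},
    {"x": 0, "y": 0, "z": 0, "ax": 0, "ay": 0.1743, "az": 0, "claw": 0.3},
    {"x": 0, "y": 0, "z": 0, "ax": 0, "ay": 0.1743, "az": 0, "claw": 0.3},
    {"x": 0, "y": 0, "z": 0, "ax": 0, "ay": 0.1743, "az": 0, "claw": 0.3},
    {"x": 0, "y": 0, "z": 0, "ax": 0, "ay": 0, "az": 0, "claw": 0.3},
  ],
)

```text
t: 12.5
tcp_pos: [416.5, 211.1, 328.9]
eef_rot: [-0.325, 3.124, -0.0]
force: [0.5, 0.8, -1.2]
width: 40.8
grip_force: 26.0
```

```bash
cat > n.py <<'E'
from h import *
import sys
np.set_printoptions(precision=1,suppress=True)
T=Ro.from_euler('z',2,degrees=True).as_matrix();TO=np.array([561.6,-307,0])
rows(T@[float(sys.argv[1]),0,190]+TO,RV);o=get_obs();print(o['joints'],o['width'],o['t'])
f=vision.grab_frame('side');save(f,sys.argv[2])
x,y=proj(f,o['tcp_pos']-[0,0,150]).astype(int);print(x,y)
b=f['image'][max(0,y-110):y+90,max(0,x-130):x+130,::-1];cv2.imwrite('pics/c'+sys.argv[2],cv2.resize(b,None,fx=2.5,fy=2.5,interpolation=2))
E
python3 n.py -75 g1.png
```

```text
turn [-0.  0. -0.] shift [  38.9 -524.   138.9]
[ 0.3  0.1 -0.5  1.1 -0.   0.1] 40.79785353349002 12.5
265 338
```

View pics/cg1.png

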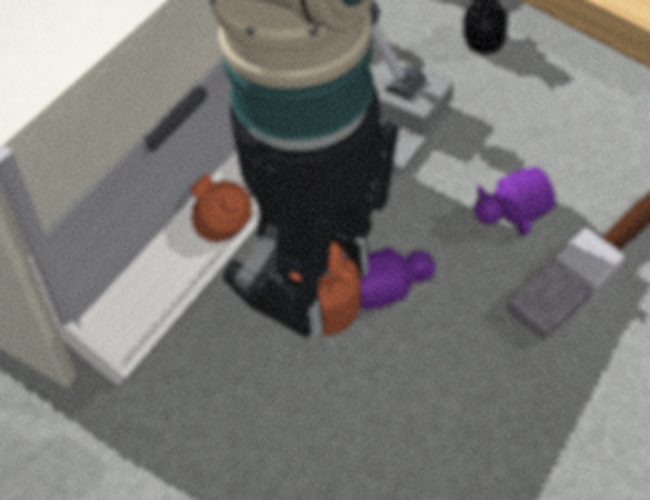

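The crop shows the bird upright in the fingers at about (335,290), clear of the tray, with the reject left in place at (222,210). Carrying it to the tote.

Call:
arm_command(
  steps=[
    {"x": 3.9, "y": -25, "z": 0, "ax": 0, "ay": 0, "az": 0, "claw": 0.3},
    {"x": 3.9, "y": -50, "z": 0, "ax": 0, "ay": 0, "az": 0, "claw": 0.3},
    {"x": 3.9, "y": -55, "z": 0, "ax": 0, "ay": 0, "az": 0, "claw": 0.3},
    {"x": 3.9, "y": -55, "z": 0, "ax": 0, "ay": 0, "az": 0, "claw": 0.3},
    {"x": 3.9, "y": -55, "z": 0, "ax": 0, "ay": 0, "az": 0, "claw": 0.3},
    {"x": 3.9, "y": -55, "z": 0, "ax": 0, "ay": 0, "az": 0, "claw": 0.3},
    {"x": 3.9, "y": -55, "z": 0, "ax": 0, "ay": 0, "az": 0, "claw": 0.3},
    {"x": 3.9, "y": -55, "z": 0, "ax": 0, "ay": 0, "az": 0, "claw": 0.3},
    {"x": 3.9, "y": -55, "z": 0, "ax": 0, "ay": 0, "az": 0, "claw": 0.3},
    {"x": 3.9, "y": -44, "z": 0, "ax": 0, "ay": 0, "az": 0, "claw": 0.3},
    {"x": 0, "y": -20, "z": 0, "ax": 0, "ay": 0, "az": 0, "claw": 0.3},
    {"x": 0, "y": 0, "z": 0, "ax": 0, "ay": 0, "az": 0, "claw": 0.3},
  ],
)

```text
t: 14.05
tcp_pos: [484.9, -310.2, 328.8]
eef_rot: [-0.323, 3.124, -0.001]
force: [0.1, -0.2, -1.4]
width: 40.4
grip_force: 26.0
```

```bash
cat > q.py <<'E'
from h import *
import sys
np.set_printoptions(precision=1,suppress=True)
T=Ro.from_euler('z',2,degrees=True).as_matrix();TO=np.array([561.6,-307,0])
rows(T@[float(sys.argv[1]),0,190]+TO,RV);o=get_obs();print(o['joints'],o['width'],o['t'])
# lowest orange points near the gripper = bird base
for n in('side','top'):
    f=vision.grab_frame(n);P,ok=pts(f);im=f['image'].astype(int)
    m=ok&(im[...,0]>im[...,1]*1.7)&(im[...,0]>60)&(np.hypot(P[...,0]-o['tcp_pos'][0],P[...,1]-o['tcp_pos'][1])<45)
    if m.sum(): print(n,m.sum(),np.percentile(P[m]-o['tcp_pos'],[1,50,99],axis=0))
E
python3 q.py -75
```

```text
turn [-0.  0. -0.] shift [ -1.8   0.2 138.8]
[-0.7  0.2 -0.2  1.1  0.  -0.9] 40.362659180975314 14.05
side 98 [[ -22.2   -7.3 -173.9]
 [ -17.3    5.8 -148.9]
 [ -11.1   27.1 -106. ]]
```

Call:
arm_command(
  steps=[
    {"x": -1.8, "y": 0, "z": 45, "ax": 0, "ay": 0, "az": 0, "claw": 0.3},
    {"x": 0, "y": 0, "z": 45, "ax": 0, "ay": 0, "az": 0, "claw": 0.3},
    {"x": 0, "y": 0, "z": 25, "ax": 0, "ay": 0, "az": 0, "claw": 0.3},
    {"x": 0, "y": 0, "z": 13, "ax": 0, "ay": 0, "az": 0, "claw": 0.3},
    {"x": 0, "y": 0, "z": 7, "ax": 0, "ay": 0, "az": 0, "claw": 0.3},
    {"x": 0, "y": 0, "z": 0, "ax": 0, "ay": 0, "az": 0, "claw": 0.3},
  ],
)

```text
t: 14.9
tcp_pos: [487.3, -309.2, 194.3]
eef_rot: [-0.326, 3.124, -0.001]
force: [0.3, 0.3, -1.1]
width: 40.7
grip_force: 25.9
```

Call:
arm_command(
  steps=[
    {"x": 0, "y": 0, "z": 1.5, "ax": 0, "ay": 0, "az": 0, "claw": 0.3},
    {"x": 0, "y": 0, "z": 1.5, "ax": 0, "ay": 0, "az": 0, "claw": 0.3},
    {"x": 0, "y": 0, "z": 0, "ax": 0, "ay": 0, "az": 0, "claw": 0.3},
  ],
)

```text
t: 15.28
tcp_pos: [487.0, -309.7, 191.1]
eef_rot: [-0.325, 3.124, -0.001]
force: [-0.3, 0.2, -0.6]
width: 40.7
grip_force: 26.0
```

Call:
arm_command(
  steps=[
    {"x": 0, "y": 0, "z": 1.5, "ax": 0, "ay": 0, "az": 0, "claw": 0.3},
    {"x": 0, "y": 0, "z": 0, "ax": 0, "ay": 0, "az": 0, "claw": 0.3},
  ],
)

```text
t: 15.52
tcp_pos: [487.1, -309.7, 190.8]
eef_rot: [-0.325, 3.124, -0.001]
force: [-3.0, 2.4, 8.2]
width: 40.6
grip_force: 26.8
```

Call:
arm_command(
  steps=[
    {"x": 0, "y": 0, "z": 1, "ax": 0, "ay": 0, "az": 0, "claw": 0.3},
    {"x": 0, "y": 0, "z": 0, "ax": 0, "ay": 0, "az": 0, "claw": 0.3},
  ],
)

```text
t: 15.78
tcp_pos: [487.2, -309.7, 190.8]
eef_rot: [-0.325, 3.124, -0.001]
force: [-4.1, 3.5, 14.5]
width: 40.5
grip_force: 27.3
```

Contact felt. I'll ease off 2 mm and release.

Call:
arm_command(
  steps=[
    {"x": 0, "y": 0, "z": -2, "ax": 0, "ay": 0, "az": 0, "claw": 0.3},
    {"x": 0, "y": 0, "z": 0, "ax": 0, "ay": 0, "az": 0, "claw": 0.5},
    {"x": 0, "y": 0, "z": 0, "ax": 0, "ay": 0, "az": 0, "claw": 0.65},
    {"x": 0, "y": 0, "z": 0, "ax": 0, "ay": 0, "az": 0, "claw": 0.65},
    {"x": 0, "y": 0, "z": -10, "ax": 0, "ay": 0, "az": 0, "claw": 0.65},
    {"x": 0, "y": 0, "z": -30, "ax": 0, "ay": 0, "az": 0, "claw": 0.65},
    {"x": 0, "y": 0, "z": -50, "ax": 0, "ay": 0, "az": 0, "claw": 0.65},
    {"x": 0, "y": 0, "z": -50, "ax": 0, "ay": 0, "az": 0, "claw": 0.65},
    {"x": 0, "y": 0, "z": -50, "ax": 0, "ay": 0, "az": 0, "claw": 0.65},
    {"x": 0, "y": 0, "z": 0, "ax": 0, "ay": 0, "az": 0, "claw": 0.65},
  ],
)

```text
t: 17.02
tcp_pos: [488.5, -310.7, 386.6]
eef_rot: [-0.324, 3.117, -0.013]
force: [0.6, 0.6, 0.2]
width: 55.4
grip_force: 0.0
```

```bash
cat > w.py <<'E'
from h import *
import sys
np.set_printoptions(precision=1,suppress=True)
f=vision.grab_frame('side');save(f,sys.argv[1]);P,ok=pts(f);im=f['image'].astype(int)
m=ok&(im[...,0]>im[...,1]*2)&(im[...,0]>60)&(P[...,0]>430)&(P[...,0]<700)&(P[...,1]<-230)&(P[...,1]>-380)
n,l,st,_=cv2.connectedComponentsWithStats(m.astype(np.uint8))
for i in range(1,n):
    if st[i,4]>40: print(st[i,4],np.percentile(P[l==i],[2,50,98],axis=0).tolist())
cv2.imwrite('pics/c'+sys.argv[1],cv2.resize(f['image'][130:290,280:480,::-1],None,fx=3,fy=3,interpolation=2))
E
python3 w.py p1.png
python3 - <<'E'
from h import *
rows(slope(-75.5,170),RS);print(toD(get_obs()['tcp_pos']))
E
```

```text
turn [-0.005 -0.52   0.001] shift [ -4.2 375.4  73.6]
[-184.7530165  -450.9158369   383.65379263]
```

View pics/cp1.png

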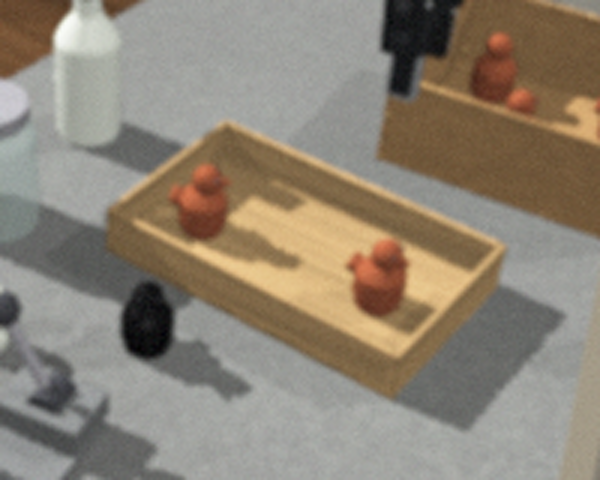

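The crop shows the first bird upright in the tote at (380,275), with bird_c still standing at (203,203). Next, the right-hand bird.

Call:
arm_command(
  steps=[
    {"x": 0, "y": 0, "z": 0, "ax": 0, "ay": -0.1743, "az": 0, "claw": 0.65},
    {"x": 0, "y": 0, "z": 0, "ax": 0, "ay": -0.1743, "az": 0, "claw": 0.65},
    {"x": 0, "y": 0, "z": 0, "ax": 0, "ay": -0.1743, "az": 0, "claw": 0.65},
    {"x": 0, "y": 53.6, "z": 0, "ax": 0, "ay": 0, "az": 0, "claw": 0.65},
    {"x": 0, "y": 53.6, "z": 0, "ax": 0, "ay": 0, "az": 0, "claw": 0.65},
    {"x": 0, "y": 53.6, "z": 0, "ax": 0, "ay": 0, "az": 0, "claw": 0.65},
    {"x": 0, "y": 53.6, "z": 0, "ax": 0, "ay": 0, "az": 0, "claw": 0.65},
    {"x": 0, "y": 53.6, "z": 0, "ax": 0, "ay": 0, "az": 0, "claw": 0.65},
    {"x": 0, "y": 53.6, "z": 0, "ax": 0, "ay": 0, "az": 0, "claw": 0.65},
    {"x": 0, "y": 53.6, "z": 0, "ax": 0, "ay": 0, "az": 0, "claw": 0.65},
    {"x": -4, "y": 0, "z": 40, "ax": 0, "ay": 0, "az": 0, "claw": 0.65},
    {"x": 0, "y": 0, "z": 0, "ax": 0, "ay": 0, "az": 0, "claw": 0.65},
  ],
)

```text
t: 18.58
tcp_pos: [431.0, 63.6, 343.7]
eef_rot: [-0.274, 2.614, 0.075]
force: [-0.8, 0.2, -0.6]
width: 55.5
grip_force: 0.0
```

```bash
python3 m.py -75.5 b2.png
```

```text
turn [ 0. -0.  0.] shift [ -5.4  -1.8 171.2]
[-0.  -0.2 -0.7  0.5  0.1 -0.2]
0.92 499 [  1.  -67.8  77.5] [-19.3 -85.7  43.1] [ 25.8 -56.4  95.7]
0.59 190 [  5.  -79.1  81.2] [-16.6 -95.4  66.6] [ 26.4 -63.4  97.5]
0.52 206 [ -21.6 -459.5   43.1] [ -36.1 -476.8   20.6] [   5.7 -446.9   69.6]
```

View pics/cb2.png

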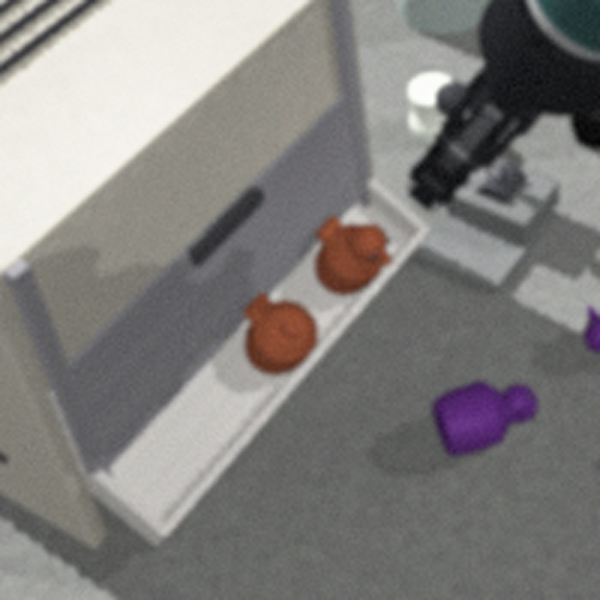

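The crop shows the right-hand bird with its head at about (350,258), the headless reject at (280,335) and the left place empty. Descending on the right bird.

Call:
arm_command(
  steps=[
    {"x": -5.4, "y": -3, "z": 0, "ax": 0, "ay": 0, "az": 0, "claw": 0.65},
    {"x": 0, "y": 0, "z": 45, "ax": 0, "ay": 0, "az": 0, "claw": 0.65},
    {"x": 0, "y": 0, "z": 45, "ax": 0, "ay": 0, "az": 0, "claw": 0.65},
    {"x": 0, "y": 0, "z": 35, "ax": 0, "ay": 0, "az": 0, "claw": 0.65},
    {"x": 0, "y": 0, "z": 20, "ax": 0, "ay": 0, "az": 0, "claw": 0.65},
    {"x": 0, "y": 0, "z": 15, "ax": 0, "ay": 0, "az": 0, "claw": 0.65},
    {"x": 0, "y": 0, "z": 10, "ax": 0, "ay": 0, "az": 0, "claw": 0.65},
    {"x": 0, "y": 0, "z": 0, "ax": 0, "ay": 0, "az": 0, "claw": 0.65},
  ],
)

```text
t: 19.77
tcp_pos: [521.3, 77.8, 203.0]
eef_rot: [-0.271, 2.607, 0.072]
force: [0.0, -0.3, -0.4]
width: 55.5
grip_force: 0.0
```

Call:
arm_command(
  steps=[
    {"x": 0, "y": 0, "z": 0, "ax": 0, "ay": 0, "az": 0, "claw": 0.55},
    {"x": 0, "y": 0, "z": 0, "ax": 0, "ay": 0, "az": 0, "claw": 0.4},
    {"x": 0, "y": 0, "z": 0, "ax": 0, "ay": 0, "az": 0, "claw": 0.3},
    {"x": 0, "y": 0, "z": 0, "ax": 0, "ay": 0, "az": 0, "claw": 0.3},
    {"x": 0, "y": 0, "z": 0, "ax": 0, "ay": 0, "az": 0, "claw": 0.3},
  ],
  newtons=25,
)

```text
t: 20.4
tcp_pos: [521.0, 78.0, 204.0]
eef_rot: [-0.271, 2.605, 0.072]
force: [-5.3, -1.2, 6.3]
width: 40.7
grip_force: 25.2
```

Call:
arm_command(
  steps=[
    {"x": 0, "y": 0, "z": -10, "ax": 0, "ay": 0, "az": 0, "claw": 0.3},
    {"x": 0, "y": 0, "z": -30, "ax": 0, "ay": 0, "az": 0, "claw": 0.3},
    {"x": 0, "y": 0, "z": -40, "ax": 0, "ay": 0, "az": 0, "claw": 0.3},
    {"x": 0, "y": 0, "z": -40, "ax": 0, "ay": 0, "az": 0, "claw": 0.3},
    {"x": 0, "y": 0, "z": -40, "ax": 0, "ay": 0, "az": 0, "claw": 0.3},
    {"x": 0, "y": 0, "z": 0, "ax": 0, "ay": 0.1743, "az": 0, "claw": 0.3},
    {"x": 0, "y": 0, "z": 0, "ax": 0, "ay": 0.1743, "az": 0, "claw": 0.3},
    {"x": 0, "y": 0, "z": 0, "ax": 0, "ay": 0.1743, "az": 0, "claw": 0.3},
    {"x": 0, "y": 0, "z": 0, "ax": 0, "ay": 0, "az": 0, "claw": 0.3},
  ],
)

```text
t: 21.52
tcp_pos: [443.8, 61.7, 341.8]
eef_rot: [-0.325, 3.124, 0.0]
force: [1.1, -0.2, -1.0]
width: 40.4
grip_force: 25.7
```

```bash
python3 q.py 5
```

```text
turn [ 0.  0. -0.] shift [ -44.  -385.9  151.8]
[-0.   0.  -0.5  1.1  0.  -0.2] 40.370737394574704 21.525
side 419 [[ -28.4  -44.  -318.8]
 [ -13.8    8.  -157.6]
 [  20.6   41.3   -0.4]]
```

Call:
arm_command(
  steps=[
    {"x": 0, "y": -25, "z": 0, "ax": 0, "ay": 0, "az": 0, "claw": 0.3},
    {"x": 0, "y": -50, "z": 0, "ax": 0, "ay": 0, "az": 0, "claw": 0.3},
    {"x": 0, "y": -50, "z": 0, "ax": 0, "ay": 0, "az": 0, "claw": 0.3},
    {"x": -7, "y": -50, "z": 0, "ax": 0, "ay": 0, "az": 0, "claw": 0.3},
    {"x": -9, "y": -50, "z": 0, "ax": 0, "ay": 0, "az": 0, "claw": 0.3},
    {"x": -9, "y": -50, "z": 0, "ax": 0, "ay": 0, "az": 0, "claw": 0.3},
    {"x": -9, "y": -50, "z": 0, "ax": 0, "ay": 0, "az": 0, "claw": 0.3},
    {"x": -10, "y": -41, "z": 0, "ax": 0, "ay": 0, "az": 0, "claw": 0.3},
    {"x": 0, "y": -20, "z": 0, "ax": 0, "ay": 0, "az": 0, "claw": 0.3},
    {"x": 0, "y": 0, "z": 0, "ax": 0, "ay": 0, "az": 0, "claw": 0.3},
  ],
)

```text
t: 22.88
tcp_pos: [564.6, -307.6, 341.6]
eef_rot: [-0.323, 3.125, 0.0]
force: [0.1, 0.9, -1.2]
width: 40.4
grip_force: 25.7
```

```bash
python3 q.py 5
```

```text
turn [ 0.  0. -0.] shift [ -2.1   0.4 151.6]
[-0.6  0.3 -0.1  1.2  0.  -0.8] 40.37829261843374 22.875
side 128 [[ -23.1   -6.9 -181.2]
 [ -17.7    7.2 -153. ]
 [  -1.6   22.  -109.9]]
```

Call:
arm_command(
  steps=[
    {"x": -2, "y": 0, "z": 45, "ax": 0, "ay": 0, "az": 0, "claw": 0.3},
    {"x": 0, "y": 0, "z": 45, "ax": 0, "ay": 0, "az": 0, "claw": 0.3},
    {"x": 0, "y": 0, "z": 30, "ax": 0, "ay": 0, "az": 0, "claw": 0.3},
    {"x": 0, "y": 0, "z": 14, "ax": 0, "ay": 0, "az": 0, "claw": 0.3},
    {"x": 0, "y": 0, "z": 7, "ax": 0, "ay": 0, "az": 0, "claw": 0.3},
    {"x": 0, "y": 0, "z": 0, "ax": 0, "ay": 0, "az": 0, "claw": 0.3},
  ],
)

```text
t: 23.72
tcp_pos: [567.6, -306.6, 201.5]
eef_rot: [-0.325, 3.124, -0.001]
force: [0.1, -0.2, 0.3]
width: 40.8
grip_force: 25.7
```

Call:
arm_command(
  steps=[
    {"x": 0, "y": 0, "z": 1.5, "ax": 0, "ay": 0, "az": 0, "claw": 0.3},
    {"x": 0, "y": 0, "z": 1.5, "ax": 0, "ay": 0, "az": 0, "claw": 0.3},
    {"x": 0, "y": 0, "z": 0, "ax": 0, "ay": 0, "az": 0, "claw": 0.3},
  ],
)

```text
t: 24.1
tcp_pos: [567.3, -306.9, 198.0]
eef_rot: [-0.325, 3.124, -0.001]
force: [0.0, -0.8, -0.5]
width: 40.6
grip_force: 25.7
```

Call:
arm_command(
  steps=[
    {"x": 0, "y": 0, "z": 1.5, "ax": 0, "ay": 0, "az": 0, "claw": 0.3},
    {"x": 0, "y": 0, "z": 0, "ax": 0, "ay": 0, "az": 0, "claw": 0.3},
  ],
)

```text
t: 24.35
tcp_pos: [567.2, -306.7, 196.1]
eef_rot: [0.325, -3.125, -0.0]
force: [-0.2, 0.3, -0.1]
width: 40.5
grip_force: 25.7
```

Call:
arm_command(
  steps=[
    {"x": 0, "y": 0, "z": 1.5, "ax": 0, "ay": 0, "az": 0, "claw": 0.3},
    {"x": 0, "y": 0, "z": 0, "ax": 0, "ay": 0, "az": 0, "claw": 0.3},
  ],
)

```text
t: 24.6
tcp_pos: [567.2, -306.7, 194.5]
eef_rot: [0.325, -3.125, -0.0]
force: [0.6, -0.0, -0.5]
width: 40.6
grip_force: 25.7
```

Call:
arm_command(
  steps=[
    {"x": 0, "y": 0, "z": 1, "ax": 0, "ay": 0, "az": 0, "claw": 0.3},
    {"x": 0, "y": 0, "z": 0, "ax": 0, "ay": 0, "az": 0, "claw": 0.3},
  ],
)

```text
t: 24.85
tcp_pos: [567.3, -306.7, 194.4]
eef_rot: [-0.325, 3.125, -0.0]
force: [-1.6, 1.5, 4.3]
width: 40.4
grip_force: 26.2
```

Contact at 194.4. I'll release and rise.

Call:
arm_command(
  steps=[
    {"x": 0, "y": 0, "z": -0.8, "ax": 0, "ay": 0, "az": 0, "claw": 0.3},
    {"x": 0, "y": 0, "z": 0, "ax": 0, "ay": 0, "az": 0, "claw": 0.5},
    {"x": 0, "y": 0, "z": 0, "ax": 0, "ay": 0, "az": 0, "claw": 0.65},
    {"x": 0, "y": 0, "z": 0, "ax": 0, "ay": 0, "az": 0, "claw": 0.65},
    {"x": 0, "y": 0, "z": -10, "ax": 0, "ay": 0, "az": 0, "claw": 0.65},
    {"x": 0, "y": 0, "z": -30, "ax": 0, "ay": 0, "az": 0, "claw": 0.65},
    {"x": 0, "y": 0, "z": -50, "ax": 0, "ay": 0, "az": 0, "claw": 0.65},
    {"x": 0, "y": 0, "z": -50, "ax": 0, "ay": 0, "az": 0, "claw": 0.65},
    {"x": 0, "y": 0, "z": -50, "ax": 0, "ay": 0, "az": 0, "claw": 0.65},
    {"x": 0, "y": 0, "z": 0, "ax": 0, "ay": 0, "az": 0, "claw": 0.65},
  ],
)

```text
t: 26.1
tcp_pos: [568.8, -307.7, 391.5]
eef_rot: [-0.324, 3.115, -0.012]
force: [0.3, -1.1, -0.1]
width: 55.6
grip_force: 0.0
```

```bash
python3 l.py fin.png
```

```text
[-105.6 -464.7  388.3]
0.7 [  -0.7 -203.4   88.2] [ -24.5 -318.     0.9] [  81.6 -191.1  114.8]
0.26 [ -23.8 -455.4   40.3] [ -41.5 -523.9    4. ] [  16.4 -441.1   71.3]
155 [  -8.3 -214.3   75.5] [  22.1 -191.1  114.8]
```

View pics/fin.png

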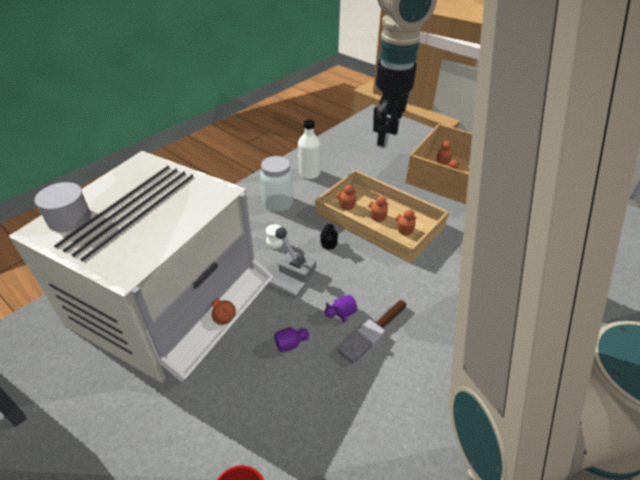

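The final view shows three birds upright in the tote at (347,197), (378,208) and (406,222). The reject is still in the tray at (222,312), the lever is fully over at (282,233), and everything else is where it was.

```bash
python3 -c "
from rig import arm;print(arm.finish_job())"
```

```text
the job is handed in; nothing more can be done
None
```

The job is handed in: the gate lever is at its stop, both finished birds stand upright in the tote beside bird_c, and the reject is still in the tray; the final picture shows nothing else moved.

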